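# Set and close the cam clamp on the self-timer

## Task

The brass self-timer lies in the seat of the clamping jig, but the strap clamp over it is still slack. Turn the round knurled nut until the cam lever begins to resist firmly about halfway through its swing, then swing the lever down through that resistance until it is fully closed, and let go. Do not close it too loose or overtighten it, and leave the other things on the desk where they are.

Things in the scene. Friction and masses are not known exactly. Their poses are not given: they have to be found in the camera images.
- jig: Fixed grey steel clamp jig, plate 170 x 70 x 14 mm. Origin: under the plate on the axis of the upright stud; z up, x from the lever end to the work end. A steel strap lies across the stud, top 70 mm up at the nut and up to 82 mm at its tip, within x -62 to 66 mm and 28 mm wide: its heel (x -50) rests on the lever's cam, the foot at its tip hangs over the work (x +50), the nut bears on its middle.
- seat: Steel block 50 x 50 mm with a round recess, fixed on the jig plate at x +50 mm; it carries the self-timer. Origin under its centre.
- seat_center (a point): Centre of the seat's recess floor, 22 mm above the desk.
- self_timer: Loose brass drum, 36 mm across, 22 mm high, 0.14 kg, already lying in the seat under the strap's foot. Origin: centre of its underside.
- nut_axis (a point): Point on the axis of the round knurled steel nut (36 mm across, grip band 20 mm high) at the height of the band's middle. The stud (10 mm thick) ends 24 mm higher. Clockwise seen from above tightens; it turns at 0.2 N m, can be gripped at any yaw and stays where left. It starts 0.8 to 4.4 rad too loose, differently each time, which cannot be seen, only felt at the lever.
- lever_pivot (a point): Lever's hinge axis, level, along the jig's y, at jig x -55 mm, 44.5 mm above the desk. It does not move. If the lever never gets firm, its greatest resistance above the free lever (at 0.85 to 1.05 rad) tells how loose the nut is: 2.9 N: 1.6 rad; 2.2: 2.0; 1.5: 2.4; 0.9: 2.8; under 0.5: about 3.7.
- lever_ball (a point): Centre of the black ball (22 mm across) at the end of the cam lever, 85 mm from the pivot. It can be pinched from above along the jig's y and led either way in an arc about the pivot.
- cam_lever (a joint): Lever angle: 0 open, arm 68 deg above level, leaning away from the nut (jig -x); 0.625 midway; 1.25 closed, arm 4 deg below level. Free it takes under 1 N at the ball and stays put; firm means 3 N more, rising to 5 to 8 N, easing past 1.0; from 1.2 it pulls shut and holds. Firm at 0.61: nut right. At 0.72, 0.82, 0.92: 0.7, 1.2, 1.5 rad too loose; at 0.51, 0.45: 0.7, 1.1 rad too tight.
- lens_hood: Bystander: dented aluminium lens hood, a ring 62 mm across, 30 mm high, beside the jig.
- winding_knob: Bystander: black bakelite winding knob, 26 mm across, 12 mm high, beside the jig.
- blower_nozzle: Bystander: steel blower nozzle, a cone 52 mm high, standing beside the jig.
- screwdriver: Bystander: screwdriver, 150 mm long, lying beside the jig.
- loupe: Bystander: black eye loupe, 37 mm across, 30 mm high.
- parts_dish: Bystander: white china dish, 90 mm across.
- lens_spanner: Bystander: steel lens spanner, 110 mm long, lying flat.

How it is judged:
By the outcome, as a careful person would: the job done as asked, in the order asked, and still so for the second after the job is handed in, with the robot touching nothing.
It also fails if it takes over 72 s, if anything falls off the work surface, if the arm or the gripper's body presses on something with over 40 N, if the wrist force passes 120 N, or if a joint passes its speed limit or range.

## Robot

A 6-joint arm with a two-finger parallel gripper is mounted at the origin on the work surface. World frame = base frame: x ahead of the robot, y to its left, z up, the work surface at z = 0. Lengths are in mm, angles in rad, forces in N, time in s.
With the tool pointing down it reaches from about 425 to 950 mm from the base axis. Payload 3.5 kg.
Tool frame: the origin (TCP) lies at the very end of the fingers, on their centre line; the grasp point (between the pads) lies manip.pinch_z behind it (manip.pinch_z is the distance from the TCP to the grasp point, in mm); x points along the fingers, y is the direction in which the jaws open and shut, and the axes are right-handed (so a half turn about x gives the same grasp; the last joint's range is limited). The gripper opens to 85 mm and grips with 20 to 120 N. Pads are 22 mm wide; open, the fingers measure 114 mm over their backs; the gripper's body (76 mm by 85 mm) begins 54 mm behind the grasp point. The pads swing forward as they close: fully open they stand 13 mm farther back than shut.
Start: joints at [1.175, 0.286, 1.577, -0, 1.279, -0.15], TCP at [164.213, 654.706, 191.425] pointing down, gripper open.
Joint ranges: [-2.77, 2.77], [-0.9, 2.22], [0.21, 2.48], [-1.53, 4.67], [0.24, 2.81], [-2.84, 2.84]. Speed limits (rad/s): [2.79, 2.79, 3.14, 3.14, 3.14, 3.14].

## Interface

Orientations are given as a unit quaternion [w, x, y, z].
In Python, from plant import manip, cams gives the robot as it stands. The module is installed in compiled form; this text tells all that it offers.
- The arm moves only by the shell command python3 -m jog 'ROWS' [OPENING] [FORCE]. ROWS is JSON, one flat list of numbers, 6 for each row, row after row: the shift along the world's x, y, z in m, then the turn, a rotation vector about the world's x, y, z in degrees. A call has 1 to 20 rows; each row shifts and turns the commanded pose from where the row before left it; what a row does not reach is not made up. A row lasts 1/8 s, in which the tool goes at most 62.5 mm and 10.7 degrees, less where a joint would pass 70% of its speed; a pose out of reach is approached as far as the arm can. A call with a gripper value outside its range is refused whole. OPENING is the opening, from -1 (shut) to 1 (fully open), set as the call begins (- or left out, the last holds). The fingers move at their own pace and stop on an object; FORCE is the grip in N (left out, the last holds). Time passes only in rows, so rows that do not move let the fingers close. It gives the time, the measured TCP pose, the force and the opening at its end, in the units of the state.
- manip.state(): the state, without advancing time (a new reading comes with each control period).
- cams.snapshot(name): name is "scene" or "top" or "wrist"; returns the picture (420x560x3 uint8, red, green, blue); there is no depth.
- cams.camera_info(name): a dict with "fov_y" (degrees; the focal length in pixels is half the picture's height over the tangent of half this angle, whatever the lens; pixels are square), "cx", "cy" (the principal point, pixels), "world_from_camera" (4x4, takes a point from camera to world coordinates); the wrist camera has in their place "T_tool_cam" (4x4, takes a point from camera to tool coordinates, whose origin is the TCP and whose axes are the tool frame's). Camera axes: x right, y up, looking along -z (the intrinsics and any distortion apply to the point x, -y, -z); pixel columns grow to the right and rows downward; lengths in mm; the calibration is good to about 2 mm. The wrist camera is an equidistant fisheye: a pixel r from the principal point sees the ray r / f radians off the axis. A picture is of the moment at which its call begins: read the wrist's pose just before it. camera_info takes no time and is no camera call.
- manip.job_done(): hands the job in, once; it reports no verdict.
The state is a dict: "time": time; "joint_positions": joint angles; "qd": joint speeds; "joint_efforts": joint torques, N m; "tool_pos": TCP position; "tcp_rot": TCP orientation; "ft_force": force on the tool from outside, world axes, zero at the start; "torque": the same for the moment, N m; "opening": finger opening in mm.
Only numpy, scipy, OpenCV 4.12 (cv2) and the standard library are available. Lean on these libraries where they do the work, as an engineer would, in place of code of your own. Each camera call takes 0.05 s, during which the arm holds its last target. There are 200 camera calls.

## Working session

There is one attempt and no reset: what is moved stays moved. The work goes in short steps, Python scripts to look and compute and a shell command to move; the robot and the scene stay as the last step left them, time stands still between calls to the robot, and variables do not carry over. Pictures are saved under pics/ and viewed, on a budget of 10 in all, crops included, one or two more only if the job needs it, and the job is handed in when it is done.

```bash
mkdir -p pics
python3 - <<'E'
from plant import manip,cams
import cv2,json
s=manip.state();print(s,manip.pinch_z)
for n in("scene","top","wrist"):
    print(n,cams.camera_info(n))
a=cams.snapshot("scene");b=cams.snapshot("top")
cv2.imwrite("pics/scene.png",a[:,:,::-1]);cv2.imwrite("pics/top.png",b[:,:,::-1])
E
```

```text
{'time': 0.0, 'joint_positions': array([ 1.17497334e+00,  2.87216518e-01,  1.57818892e+00, -5.91887486e-06,
        1.27859015e+00, -1.50023587e-01]), 'qd': array([ 0.000452  , -0.0004484 ,  0.00026877,  0.00032845,  0.001025  ,
        0.00077513]), 'joint_efforts': array([-1.04898711e-03, -4.05960596e+01, -2.92633581e+01, -2.22986646e-04,
        5.75869140e-03, -2.26211284e-06]), 'tool_pos': array([163.94281501, 654.00981458, 190.00693071]), 'tcp_rot': array([ 0.70154581,  0.08586529,  0.70199995, -0.08750261]), 'ft_force': array([ 0.73116335,  0.22301124, -0.04269414]), 'torque': array([-0.02465881,  0.0257207 ,  0.01051233]), 'opening': 85.51293898132525} 18.700000000000003
scene {'fov_y': 54.37954092178552, 'cx': 280.51022687937797, 'cy': 209.87419006220756, 'world_from_camera': array([[ 4.74227646e-01, -7.63592304e-01,  4.38217906e-01,
         9.86139277e+02],
       [ 8.80390477e-01,  4.08727366e-01, -2.40529725e-01,
        -2.39651548e+02],
       [ 4.55499683e-03,  4.99868716e-01,  8.66089209e-01,
         9.78210769e+02],
       [ 0.00000000e+00,  0.00000000e+00,  0.0000
[... 227 characters left out ...]

       [-9.99819710e-01,  1.74255557e-02, -7.54306192e-03,
         1.40008923e+01],
       [-4.85371211e-03,  1.49513112e-01,  9.88747830e-01,
         1.08519990e+03],
       [ 0.00000000e+00,  0.00000000e+00,  0.00000000e+00,
         1.00000000e+00]])}
wrist {'fov_y': 65.70646984690485, 'cx': 278.07585922687804, 'cy': 213.15033880240662, 'T_tool_cam': array([[ 2.48605387e-04,  3.03286402e-01, -9.52899416e-01,
        -1.82694587e+02],
       [ 9.99999967e-01, -1.57700343e-05,  2.55874375e-04,
         3.98329198e-01],
       [ 6.25759618e-05, -9.52899448e-01, -3.03286396e-01,
        -7.71056099e+01],
       [ 0.00000000e+00,  0.00000000e+00,  0.00000000e+00,
         1.00000000e+00]])}
```

View pics/scene.png

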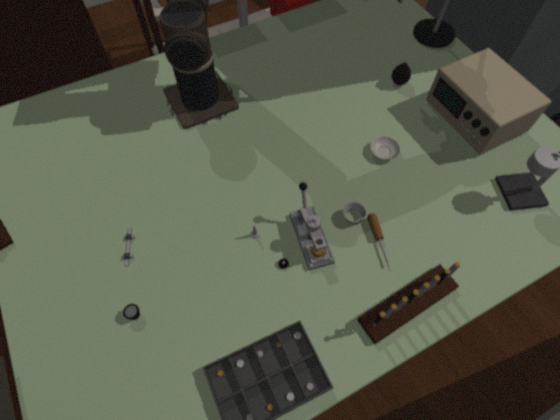

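View pics/top.png

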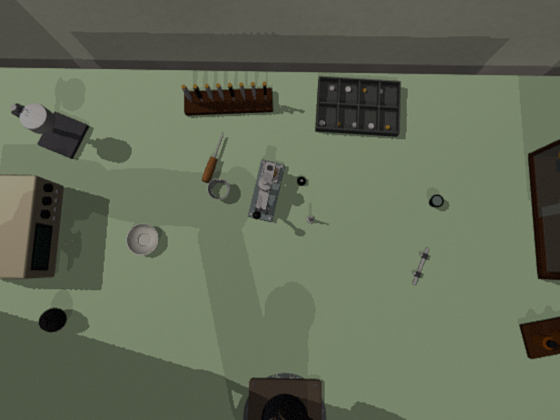

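The scene view shows the jig at about (312,237) with the ball at (303,187). The top view shows the jig at about (266,190) with the ball at (257,214). I'll enlarge both in one picture.

```bash
cat > h.py <<'E'
import numpy as np
from plant import manip,cams
from scipy.spatial.transform import Rotation as R
def ray(n,u,v,s=None):
    c=cams.camera_info(n); f=210/np.tan(np.radians(c["fov_y"]/2))
    x,y=u-c["cx"],v-c["cy"]
    if n=="wrist":
        r=np.hypot(x,y);t=r/f
        d=np.array([x/r*np.sin(t),-y/r*np.sin(t),-np.cos(t)]);T=np.eye(4)
        q=s["tcp_rot"];T[:3,:3]=R.from_quat(np.r_[q[1:],q[0]]).as_matrix();T[:3,3]=s["tool_pos"];T=T@c["T_tool_cam"]
    else: d=np.array([x/f,-y/f,-1]);T=c["world_from_camera"]
    return T[:3,3],T[:3,:3]@d/np.linalg.norm(d)
def plane(n,u,v,z,s=None):
    o,d=ray(n,u,v,s);return o+d*(z-o[2])/d[2]
def tri(*rs):
    A=sum(np.eye(3)-np.outer(d,d) for o,d in rs);b=sum((np.eye(3)-np.outer(d,d))@o for o,d in rs)
    return np.linalg.solve(A,b)
E
python3 - <<'E'
import cv2,numpy as np
a=cv2.imread("pics/scene.png")[165:285,265:345];b=cv2.imread("pics/top.png")[140:260,225:305]
cv2.imwrite("pics/crop.png",cv2.resize(np.hstack([a,b]),None,fx=5,fy=5,interpolation=2))
E
```

```text
(no output)
```

View pics/crop.png

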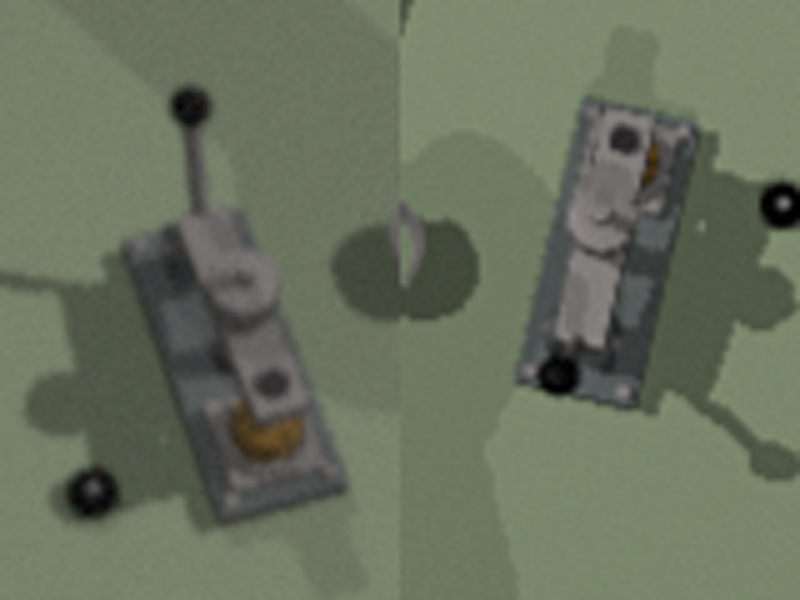

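Run:
```python
from h import *
S=lambda x,y:(265+x/5,165+y/5)
T=lambda x,y:(225+(x-400)/5,140+y/5)
print("ball",tri(ray("scene",*S(190,106)),ray("top",*T(558,374))))
print("nut",tri(ray("scene",*S(242,283)),ray("top",*T(598,215))))
for n,F,P in(("top",T,[(517,383),(637,408),(700,122),(585,97)]),("scene",S,[(240,208),(123,248),(218,524),(347,490)])):
    c=np.array([plane(n,*F(*p),14)[:2] for p in P])
    a=(c[2]+c[3]-c[0]-c[1])/2;print(n,c.round(),c.mean(0),np.linalg.norm(a),np.degrees(np.arctan2(a[1],a[0])))
```

```text
ball [518.12933001  80.96384489 119.9407949 ]
nut [606.12539725  62.96131777  92.84661682]
top [[527. 111.]
 [514.  44.]
 [679.  11.]
 [693.  77.]] [603.31152497  60.71697995] 169.18022009679947 -11.341032503145192
scene [[531. 111.]
 [523.  43.]
 [685.   8.]
 [700.  75.]] [609.55617313  59.24949371] 168.92853396717274 -12.218396216197545
```

Run:
```python
from h import *
s=manip.state();q=s["tcp_rot"];M=R.from_quat(np.r_[q[1:],q[0]]).as_matrix();print(M.round(3))
print(np.degrees(np.arctan2(M[1,1],M[0,1])))
```

```text
[[-0.001  0.243  0.97 ]
 [-0.002  0.97  -0.243]
 [-1.    -0.002 -0.   ]]
75.9196000371355
```

```bash
python3 -m jog '[0.031,-0.048,0.004,0,0,0, 0.031,-0.048,0.004,0,0,0, 0.031,-0.048,0.004,0,0,0, 0.031,-0.048,0.004,0,0,0, 0.031,-0.048,0.004,0,0,0, 0.031,-0.048,0.004,0,0,0, 0.031,-0.048,0.004,0,0,0, 0.031,-0.048,0.004,0,0,0, 0.031,-0.048,0.004,0,0,0, 0.031,-0.048,0.004,0,0,0, 0.031,-0.048,0.004,0,0,0, 0.031,-0.048,0.004,0,0,2, 0,0,0,0,0,0, 0,0,0,0,0,0]'
python3 - <<'E'
from h import *
import cv2,pickle
s=manip.state();a=cams.snapshot("wrist");print(s)
pickle.dump(s,open("w1.p","wb"));cv2.imwrite("pics/w1.png",a[:,:,::-1])
E
```

```text
time: 1.85
tool_pos: [535.7, 78.9, 238.7]
tcp_rot: [0.703, 0.075, 0.704, -0.075]
ft_force: [0.1, 0.1, -0.4]
opening: 85.5
{'time': 1.85, 'joint_positions': array([-4.15293723e-02, -4.31893660e-02,  1.85194433e+00,  4.34635853e-04,
        1.33442205e+00, -1.40079203e+00]), 'qd': array([ 2.82756372e-02, -1.33166038e-02,  7.94302224e-03, -2.55226740e-04,
       -8.57193067e-05, -2.87956316e-03]), 'joint_efforts': array([-8.22400991e-01, -2.78298730e+01, -3.01246619e+01, -3.13638838e-02,
       -1.83600263e-02, -1.85529541e-03]), 'tool_pos': array([535.66222409,  78.85086634, 238.71847894]), 'tcp_rot': array([ 0.70258276,  0.07479806,  0.70371994, -0.07457186]), 'ft_force': array([ 0.09550692,  0.12294484, -0.36789705]), 'torque': array([ 0.00746639, -0.0320843 , -0.027495  ]), 'opening': 85.45973656489336}
```

View pics/w1.png

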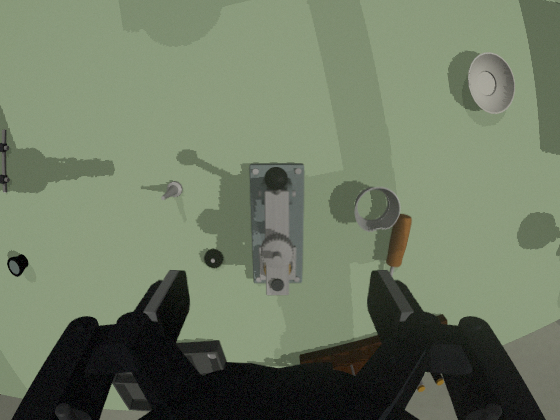

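The wrist view shows the ball at about (276,179), the nut and stud at about (277,250), the plate corners at about (250,164) and (303,164), and the strap tip at about (278,285). The bystanders (hood, knob, nozzle) are clear.

Run:
```python
from h import *
import cv2,pickle
s=pickle.load(open("w1.p","rb"));a=cv2.imread("pics/w1.png")
m=(a[150:215,240:315].max(2)<45).astype(np.uint8)
n,l,st,c=cv2.connectedComponentsWithStats(m);i=1+np.argmax(st[1:,4]);b=c[i]+[240,150];print("ball px",b,st[i])
S=lambda x,y:(265+x/5,165+y/5)
T=lambda x,y:(225+(x-400)/5,140+y/5)
print("tri3",tri(ray("scene",*S(190,106)),ray("top",*T(558,374)),ray("wrist",*b,s)))
print("z123",plane("wrist",*b,123,s))
for p in[(250,164),(303,164),(302,283),(250,283)]:print(p,plane("wrist",*p,14,s).round(1))
cv2.imwrite("pics/w1c.png",cv2.resize(a[150:300,235:320],None,fx=4,fy=4,interpolation=2))
```

```text
ball px [273.59624413 179.59624413] [ 25  17  22  23 213]
tri3 [519.09497179  79.67307656 122.73497789]
z123 [519.94117349  78.26793444 123.        ]
(250, 164) [515.4  47.1  14. ]
(303, 164) [529.6 112.8  14. ]
(302, 283) [696.9  79.7  14. ]
(250, 283) [681.3   6.6  14. ]
```

View pics/w1c.png

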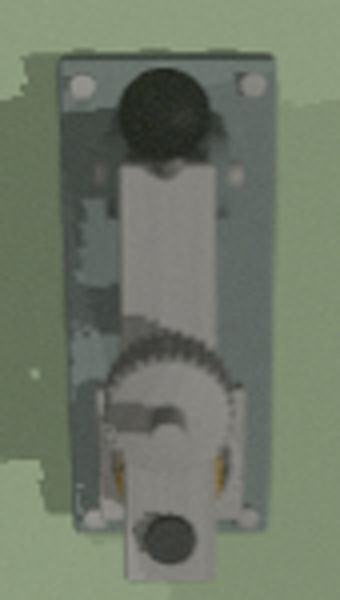

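Run:
```python
from h import *
import pickle
s=pickle.load(open("w1.p","rb"))
W=lambda x,y:(235+x/4,150+y/4)
S=lambda x,y:(265+x/5,165+y/5)
T=lambda x,y:(225+(x-400)/5,140+y/5)
print("ball",tri(ray("scene",*S(190,106)),ray("top",*T(558,374)),ray("wrist",*W(165,115),s)),plane("wrist",*W(165,115),123.3,s))
c=np.array([plane("wrist",*W(*p),14,s)[:2] for p in[(58,57),(274,57),(265,533),(72,530)]])
a=(c[2]+c[3]-c[0]-c[1])/2;print(c.round(1),c.mean(0),np.linalg.norm(a),np.degrees(np.arctan2(a[1],a[0])))
for z in(80,90,100,110,117):print(z,"nuttop",plane("wrist",*W(172,402),z,s)[:2].round(1),"stud",plane("wrist",*W(168,428),z,s)[:2].round(1),"L/R",[plane("wrist",*W(x,402),z,s)[:2].round(1) for x in(105,238)])
print("heel",plane("wrist",*W(168,168),72,s),"tip",plane("wrist",*W(171,580),82,s))
```

```text
ball [518.92881973  80.70390257 121.41346189] [519.61408718  80.88112345 123.3       ]
[[515.6  46.4]
 [530.  113.3]
 [697.1  78.5]
 [681.3  11. ]] [605.9929906   62.33433026] 170.04225752228 -11.909269181476784
80 nuttop [610.3  63. ] stud [618.1  60.2] L/R [array([606.3,  44.2]), array([614.3,  81.6])]
90 nuttop [605.9  64. ] stud [613.5  61.2] L/R [array([602. ,  45.7]), array([609.8,  82. ])]
100 nuttop [601.5  64.9] stud [608.9  62.2] L/R [array([597.8,  47.2]), array([605.3,  82.4])]
110 nuttop [597.1  65.9] stud [604.3  63.3] L/R [array([593.5,  48.7]), array([600.8,  82.8])]
117 nuttop [594.1  66.5] stud [601.1  64. ] L/R [array([590.5,  49.7]), array([597.7,  83.1])]
heel [544.55559545  76.04330499  72.        ] tip [667.85284634  50.35659633  82.        ]
```

```bash
python3 -m jog '[-0.008,0.001,-0.035,0,0,0, -0.008,0.001,-0.035,0,0,0, 0,0,-0.035,0,0,0, 0,0,-0.030,0,0,0, 0,0,0,0,0,0]'; python3 -m jog '[0,0,0,0,0,0, 0,0,0,0,0,0, 0,0,0,0,0,0, 0,0,0,0,0,0]' -1 35
```

```text
time: 2.52
tool_pos: [517.1, 82.2, 101.6]
tcp_rot: [0.701, 0.074, 0.706, -0.074]
ft_force: [-0.1, -0.3, 0.7]
opening: 85.5
time: 3.02
tool_pos: [520.6, 80.6, 105.1]
tcp_rot: [0.704, 0.074, 0.703, -0.074]
ft_force: [0.4, -0.3, -0.4]
opening: 12.5
```

```bash
python3 -m jog '[0,0,0,0,0,0, 0,0,0,0,0,0]'
python3 - <<'E'
from h import *
import cv2
s=manip.state();print(s["ft_force"],s["opening"]);a=cams.snapshot("wrist")
cv2.imwrite("pics/w2.png",cv2.resize(a[120:420,130:430,::-1],None,fx=2,fy=2))
E
```

```text
time: 3.28
tool_pos: [520.2, 80.6, 104.4]
tcp_rot: [0.703, 0.074, 0.703, -0.074]
ft_force: [0.2, -0.0, -0.1]
opening: 0.2
[ 0.15410642 -0.03383035 -0.05060312] 0.19261058404510378
```

View pics/w2.png

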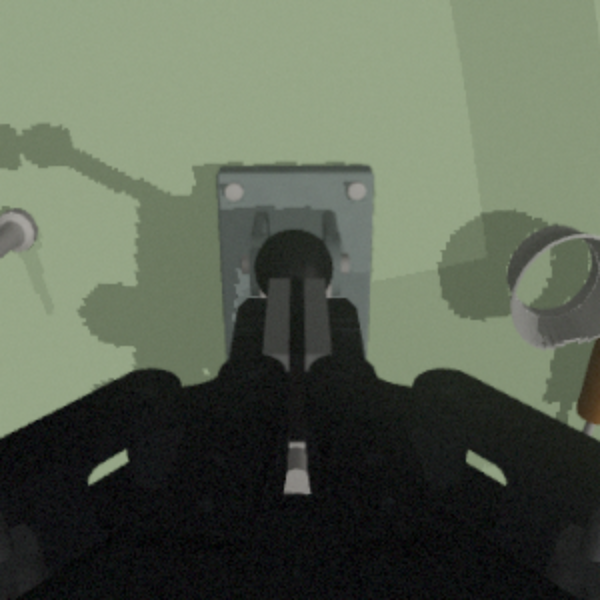

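Run:
```python
from h import *
import pickle
s=manip.state();s1=pickle.load(open("w1.p","rb"))
S=lambda x,y:(265+x/5,165+y/5)
T=lambda x,y:(225+(x-400)/5,140+y/5)
r2=ray("wrist",130+293/2,120+266/2,s)
for z in(100,115,123,130):print(z,plane("wrist",276.5,253,z,s),plane("wrist",276.2,178.7,z,s1))
print(tri(r2,ray("wrist",276.2,178.7,s1)),tri(r2,ray("scene",*S(190,106)),ray("top",*T(558,374)),ray("wrist",276.2,178.7,s1)))
o,d=r2;e=s["tool_pos"]
print("pinch",plane("wrist",130+297/2,120+280/2,e[2],s),e)
```

```text
100 [528.71953197  78.1488149  100.        ] [524.15930718  79.71467662 100.        ]
115 [521.9998338   79.67377523 115.        ] [521.19680751  80.44290268 115.        ]
123 [518.41599477  80.4870874  123.        ] [519.61680768  80.83128992 123.        ]
130 [515.28013563  81.19873555 130.        ] [518.23430784  81.17112875 130.        ]
[520.40840782  80.3352438  118.68616795] [518.9430792   80.58878738 121.62424944]
pinch [531.71412417  78.79596271 104.3932197 ] [520.1940526  80.6577654 104.3932197]
```

The fingers shut completely (opening 0.2) above the ball, whose centre is at (276,252) in full-image pixels. In this view the pads end above the ball, higher than the TCP would suggest. I'll take a scene-camera look to settle the fingertip height.

Run:
```python
from h import *
import cv2
s=manip.state();a=cams.snapshot("scene");b=cams.snapshot("top")
cv2.imwrite("pics/s2.png",cv2.resize(np.hstack([a[130:250,250:330],b[150:270,215:295]])[:,:,::-1],None,fx=5,fy=5,interpolation=2))
def proj(n,p):
    c=cams.camera_info(n);f=210/np.tan(np.radians(c["fov_y"]/2));q=np.linalg.inv(c["world_from_camera"])@np.r_[p,1]
    return c["cx"]-f*q[0]/q[2],c["cy"]+f*q[1]/q[2]
for n,(x,y) in(("scene",(250,130)),("top",(215-80,150))):
  for p in(s["tool_pos"],s["tool_pos"]+[0,0,40],s["tool_pos"]+[0,0,100]):
    u=proj(n,p);print(n,p,5*(u[0]-x),5*(u[1]-y))
```

```text
scene [520.1940526  80.6577654 104.3932197] 264.89322742131804 301.07948972733436
scene [520.1940526  80.6577654 144.3932197] 269.14316409738433 256.95509921496114
scene [520.1940526  80.6577654 204.3932197] 276.09838174305196 184.74349633996113
top [520.1940526  80.6577654 104.3932197] 610.6777410896391 324.08305544007305
top [520.1940526  80.6577654 144.3932197] 605.4740529984815 313.22024162342814
top [520.1940526  80.6577654 204.3932197] 596.8023910650918 295.11795581898684
```

View pics/s2.png

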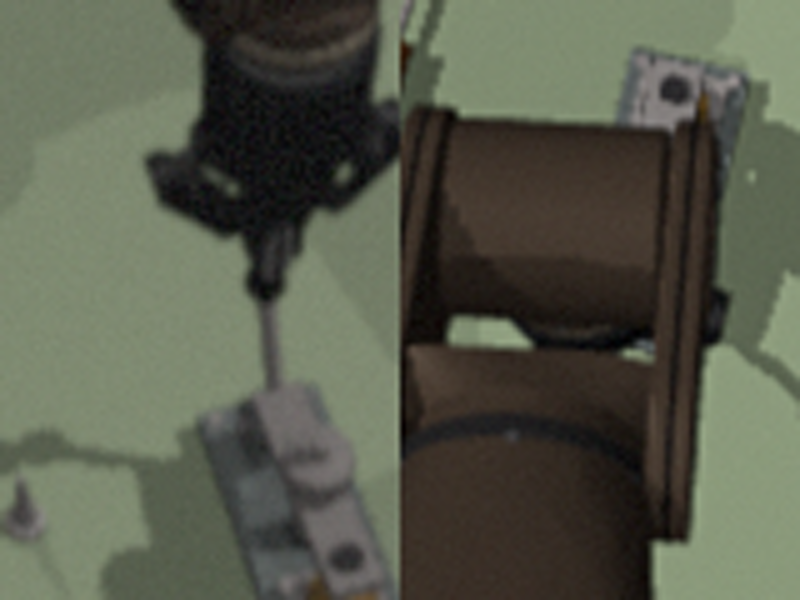

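Picture s2 shows the ball at about (265,281) in the left half. The shut pads end just above it at about (268,266), while the reported TCP projects below the ball at (265,301). So the physical fingertips sit about 33 mm short of the reported TCP. I'll open, go 33 mm lower, and test by closing.

```bash
python3 -m jog '[0,0,0,0,0,0, 0,0,0,0,0,0, 0,0,0,0,0,0, 0,0,0,0,0,0]' 0.3; python3 -m jog '[0,0,-0.011,0,0,0, 0,0,-0.011,0,0,0, 0,0,-0.011,0,0,0, 0,0,0,0,0,0]';  python3 -m jog '[0,0,0,0,0,0, 0,0,0,0,0,0, 0,0,0,0,0,0, 0,0,0,0,0,0]' -1 35
```

```text
time: 3.92
tool_pos: [520.2, 80.7, 104.4]
tcp_rot: [0.703, 0.074, 0.703, -0.074]
ft_force: [-0.4, 0.4, 0.0]
opening: 55.7
time: 4.42
tool_pos: [518.9, 80.7, 69.6]
tcp_rot: [0.702, 0.074, 0.704, -0.075]
ft_force: [-0.4, 0.1, 1.2]
opening: 55.8
time: 4.92
tool_pos: [520.4, 79.8, 72.1]
tcp_rot: [0.703, 0.074, 0.703, -0.075]
ft_force: [-2.6, -5.3, 4.1]
opening: 19.3
```

```bash
python3 -m jog '[0,0,0,0,0,0, 0,0,0,0,0,0]' 0.0; python3 -m jog '[0.002,-0.001,-0.005,0,0,0, 0,0,0,0,0,0]';  python3 -m jog '[0,0,0,0,0,0, 0,0,0,0,0,0, 0,0,0,0,0,0, 0,0,0,0,0,0]' -1 35
```

```text
time: 5.18
tool_pos: [520.3, 81.3, 71.3]
tcp_rot: [0.703, 0.075, 0.703, -0.074]
ft_force: [0.5, 0.4, -0.0]
opening: 42.9
time: 5.42
tool_pos: [521.8, 79.9, 65.7]
tcp_rot: [0.703, 0.075, 0.704, -0.074]
ft_force: [-0.4, 0.5, 0.6]
opening: 42.7
time: 5.92
tool_pos: [522.0, 79.4, 66.4]
tcp_rot: [0.703, 0.074, 0.703, -0.075]
ft_force: [-1.2, -2.3, 0.1]
opening: 20.0
```

```bash
cat >> h.py <<'E'
REF=np.array([522.0,79.4,66.4]);ex=np.array([.978,-.207,0]);ez=np.array([0,0,1.])
def lever(dref=np.zeros(3)):
    s=manip.state();d=s["tool_pos"]-REF-dref
    X=-85*np.cos(np.radians(68))+d@ex;Z=85*np.sin(np.radians(68))+d[2]
    th=np.radians(68)-np.arctan2(Z,-X);a=np.radians(68)-th
    t=-np.sin(a)*ex-np.cos(a)*ez; n=-np.cos(a)*ex+np.sin(a)*ez
    print("th %.3f r %.1f resist %.2f radial %.2f"%(th,np.hypot(X,Z),-s["ft_force"]@t,s["ft_force"]@n),"t %.2f open %.1f"%(s["time"],s["opening"]))
E
python3 -m jog '[-0.0075,0.0016,-0.0036,0,0,0, -0.0071,0.0015,-0.0043,0,0,0, -0.0067,0.0014,-0.005,0,0,0, -0.0062,0.0013,-0.0057,0,0,0, 0,0,0,0,0,0]'; python3 -c 'from h import*;lever()'
python3 -m jog '[-0.0055,0.0011,-0.0063,0,0,0, -0.005,0.001,-0.0068,0,0,0, 0,0,0,0,0,0]'; python3 -c 'from h import*;lever()'
```

```text
time: 6.55
tool_pos: [492.8, 85.6, 46.8]
tcp_rot: [0.702, 0.074, 0.704, -0.074]
ft_force: [-2.2, -4.5, 1.9]
opening: 19.6
th 0.422 r 85.5 resist 0.50 radial 2.19 t 6.55 open 19.6
time: 6.92
tool_pos: [483.2, 87.6, 34.0]
tcp_rot: [0.703, 0.074, 0.704, -0.074]
ft_force: [-2.1, -5.4, 2.0]
opening: 20.0
th 0.611 r 85.2 resist 1.13 radial 1.86 t 6.92 open 20.0
```

```bash
python3 -m jog '[-0.0043,0.0009,-0.0073,0,0,0, 0,0,0,0,0,0]'; python3 -c 'from h import*;lever()'
python3 -m jog '[-0.0035,0.0007,-0.0077,0,0,0, 0,0,0,0,0,0]'; python3 -c 'from h import*;lever()'
python3 -m jog '[-0.0015,0.0003,-0.004,0,0,0, 0,0,0,0,0,0]'; python3 -c 'from h import*;lever()'
python3 -m jog '[-0.0013,0.0003,-0.0041,0,0,0, 0,0,0,0,0,0]'; python3 -c 'from h import*;lever()'
```

```text
time: 7.18
tool_pos: [479.3, 88.4, 27.0]
tcp_rot: [0.703, 0.074, 0.704, -0.074]
ft_force: [-1.3, -4.7, 1.0]
opening: 19.7
th 0.706 r 85.1 resist 0.79 radial 0.74 t 7.17 open 19.7
time: 7.42
tool_pos: [476.1, 89.1, 19.3]
tcp_rot: [0.703, 0.074, 0.703, -0.075]
ft_force: [-0.3, -4.9, 0.6]
opening: 19.7
th 0.804 r 84.9 resist 0.86 radial -0.39 t 7.42 open 19.7
time: 7.68
tool_pos: [474.6, 89.4, 15.4]
tcp_rot: [0.703, 0.074, 0.704, -0.075]
ft_force: [-1.3, -4.8, 0.6]
opening: 19.7
th 0.853 r 85.0 resist 0.43 radial 0.47 t 7.67 open 19.7
time: 7.92
tool_pos: [473.3, 89.7, 11.4]
tcp_rot: [0.703, 0.074, 0.704, -0.075]
ft_force: [-1.7, -4.1, 0.9]
opening: 19.5
th 0.904 r 85.0 resist 0.61 radial 0.98 t 7.92 open 19.5
```

```bash
python3 -m jog '[-0.0011,0.0002,-0.0041,0,0,0, 0,0,0,0,0,0]'; python3 -c 'from h import*;lever()'
python3 -m jog '[-0.0009,0.0002,-0.0041,0,0,0, 0,0,0,0,0,0, 0,0,0,0,0,0]'; python3 -c 'from h import*;lever()'
```

```text
time: 8.18
tool_pos: [472.2, 89.9, 7.2]
tcp_rot: [0.703, 0.074, 0.704, -0.075]
ft_force: [-0.7, -5.2, 0.2]
opening: 19.8
th 0.954 r 85.1 resist 0.26 radial -0.40 t 8.18 open 19.8
time: 8.55
tool_pos: [471.3, 90.1, 3.3]
tcp_rot: [0.703, 0.074, 0.704, -0.075]
ft_force: [-0.6, -5.0, 0.8]
opening: 19.7
th 1.002 r 85.1 resist 0.87 radial -0.31 t 8.55 open 19.7
```

```bash
python3 -m jog '[0.002,-0.0004,0.0082,0,0,0, 0.0027,-0.0006,0.0081,0,0,0, 0.0035,-0.0007,0.0077,0,0,0, 0.0043,-0.0009,0.0073,0,0,0, 0.0049,-0.001,0.0068,0,0,0, 0.0056,-0.0012,0.0063,0,0,0, 0,0,0,0,0,0]'; python3 -c 'from h import*;lever()'
python3 -m jog '[0,0,0,0,0,0, 0,0,0,0,0,0, 0,0,0,0,0,0, 0,0,0.04,0,0,0, 0,0,0.04,0,0,0, 0.038,-0.008,0,0,0,0, 0.038,-0.008,0,0,0,0, 0.037,-0.008,0,0,0,0, 0,0,0,0,0,0, 0,0,0,0,0,0]' 0.5
```

```text
time: 9.43
tool_pos: [495.2, 85.1, 48.6]
tcp_rot: [0.703, 0.074, 0.703, -0.075]
ft_force: [-1.8, -5.9, 0.4]
opening: 19.5
th 0.387 r 85.1 resist -0.15 radial 0.65 t 9.43 open 19.5
time: 10.68
tool_pos: [606.9, 61.7, 127.4]
tcp_rot: [0.703, 0.075, 0.704, -0.074]
ft_force: [-0.0, 0.3, -0.8]
opening: 64.2
```

```bash
python3 -m jog '[0,0,-0.03,0,0,0, 0,0,-0.03,0,0,0, 0,0,-0.015,0,0,0, 0,0,-0.012,0,0,0, 0,0,0,0,0,0]';python3 -m jog '[0,0,0,0,0,0, 0,0,0,0,0,0, 0,0,0,0,0,0, 0,0,0,0,0,0]' -1 60
```

```text
time: 11.3
tool_pos: [607.1, 61.6, 40.4]
tcp_rot: [0.703, 0.074, 0.704, -0.074]
ft_force: [0.3, -0.4, 0.1]
opening: 64.2
time: 11.8
tool_pos: [608.6, 61.4, 42.5]
tcp_rot: [0.704, 0.075, 0.702, -0.074]
ft_force: [-1.2, 0.6, 5.1]
opening: 33.8
```

```bash
python3 -m jog '[0,0,0,0,0,-10, 0,0,0,0,0,-10, 0,0,0,0,0,-10, 0,0,0,0,0,0]'; python3 -c 'from h import*;s=manip.state();print(s["torque"],s["joint_positions"])'
```

```text
time: 12.3
tool_pos: [607.9, 60.2, 42.5]
tcp_rot: [0.66, 0.254, 0.659, -0.255]
ft_force: [-3.9, -3.5, 7.6]
opening: 33.6
[-0.49231044  0.57921337 -0.19663191] [-0.06625183  0.30899233  1.84109677 -0.00260882  0.9912645  -0.89984109]
```

```bash
python3 -m jog '[0,0,0,0,0,-10, 0,0,0,0,0,-10, 0,0,0,0,0,-10, 0,0,0,0,0,0]'; python3 -c 'from h import*;s=manip.state();print(s["torque"],s["joint_positions"])'
python3 -m jog '[0,0,0,0,0,-10, 0,0,0,0,0,-10, 0,0,0,0,0,-10, 0,0,0,0,0,0]'; python3 -c 'from h import*;s=manip.state();print(s["torque"],s["joint_positions"])'
```

```text
time: 12.8
tool_pos: [606.6, 59.3, 42.4]
tcp_rot: [0.571, 0.414, 0.572, -0.418]
ft_force: [-7.4, -5.3, 9.7]
opening: 33.6
[-0.86791895  1.1263258  -0.18467964] [-0.06691888  0.30848116  1.84185127 -0.00469011  0.9944981  -0.37633905]
time: 13.3
tool_pos: [605.1, 59.2, 42.4]
tcp_rot: [-0.444, -0.547, -0.445, 0.553]
ft_force: [-10.1, -5.5, 12.3]
opening: 33.8
[-1.00210942  1.75925747 -0.17241515] [-0.0669427   0.30785982  1.84278669 -0.00543319  0.99826635  0.14726428]
```

```bash
python3 -m jog '[-0.001,-0.0005,0.001,0,0,-10, -0.001,-0.0005,0.0005,0,0,-10, -0.001,0,0,0,0,-10, 0,0,0,0,0,-10, 0,0,0,0,0,0]'; python3 -c 'from h import*;s=manip.state();print(s["torque"],s["joint_positions"])'
python3 -m jog '[0,0,0,0,0,-10, 0,0,0,0,0,-10, 0,0,0,0,0,-10, 0,0,0,0,0,0]'; python3 -c 'from h import*;s=manip.state();print(s["torque"],s["joint_positions"])'
```

```text
time: 13.92
tool_pos: [603.6, 60.3, 42.5]
tcp_rot: [-0.23, -0.668, -0.23, 0.67]
ft_force: [-5.1, -1.3, 4.6]
opening: 34.1
[-0.18666465  0.82091536 -0.21559021] [-6.74114599e-02  3.01984895e-01  1.85010229e+00 -3.69396010e-04
  9.92231975e-01  8.40410853e-01]
time: 14.42
tool_pos: [602.9, 61.7, 42.5]
tcp_rot: [-0.049, -0.704, -0.05, 0.707]
ft_force: [-6.5, 3.6, 7.1]
opening: 33.8
[ 0.3945672   1.04841285 -0.20586256] [-0.06624802  0.30178494  1.85032725  0.00218559  0.993929    1.36350098]
```

```bash
python3 -m jog '[0,0,0,0,0,0, 0,0,0,0,0,0, 0,0,0,0,0,0, 0,0,0.04,0,0,0, 0,0,0.045,0,0,0, -0.037,0.008,0,0,0,-10, -0.037,0.008,0,0,0,-10, -0.035,0.008,0,0,0,0, 0,0,0,0,0,0, 0,0,0,0,0,0]' 0.5
```

```text
time: 15.68
tool_pos: [496.7, 84.2, 127.9]
tcp_rot: [-0.074, 0.704, -0.074, -0.702]
ft_force: [-0.7, -0.3, -0.3]
opening: 64.1
```

```bash
python3 -m jog '[-0.003,0.001,-0.04,0,0,0, 0,0,-0.039,0,0,0, 0,0,0,0,0,0, 0,0,0,0,0,0]'; python3 -m jog '[0,0,0,0,0,0, 0,0,0,0,0,0, 0,0,0,0,0,0, 0,0,0,0,0,0]' -1 35; python3 -c 'from h import*;lever()'
```

```text
time: 16.18
tool_pos: [494.4, 85.1, 49.7]
tcp_rot: [-0.075, 0.704, -0.074, -0.702]
ft_force: [1.2, -0.9, 0.1]
opening: 64.1
time: 16.68
tool_pos: [492.7, 85.4, 49.0]
tcp_rot: [-0.074, 0.703, -0.074, -0.703]
ft_force: [-2.9, -0.5, 4.1]
opening: 19.5
th 0.404 r 87.1 resist 1.00 radial 4.85 t 16.68 open 19.5
```

```bash
python3 -m jog '[-0.0055,0.0012,-0.0063,0,0,0, 0,0,0,0,0,0]'; python3 -c 'from h import*;lever()'
python3 -m jog '[-0.0049,0.001,-0.0068,0,0,0, 0,0,0,0,0,0]'; python3 -c 'from h import*;lever()'
python3 -m jog '[-0.0022,0.0005,-0.0036,0,0,0, 0,0,0,0,0,0]'; python3 -c 'from h import*;lever()'
python3 -m jog '[-0.0021,0.0004,-0.0037,0,0,0, 0,0,0,0,0,0]'; python3 -c 'from h import*;lever()'
```

```text
time: 16.92
tool_pos: [486.2, 86.8, 42.1]
tcp_rot: [0.074, -0.703, 0.074, 0.704]
ft_force: [-5.0, 0.2, 5.4]
opening: 19.7
th 0.513 r 87.4 resist 1.18 radial 7.19 t 16.93 open 19.7
time: 17.18
tool_pos: [482.7, 87.6, 35.9]
tcp_rot: [-0.074, 0.704, -0.074, -0.703]
ft_force: [-1.9, -1.1, 5.4]
opening: 19.8
th 0.596 r 86.6 resist 3.59 radial 4.41 t 17.18 open 19.8
time: 17.42
tool_pos: [481.1, 87.9, 32.9]
tcp_rot: [-0.074, 0.704, -0.074, -0.702]
ft_force: [-3.2, -0.7, 6.8]
opening: 19.7
th 0.635 r 86.5 resist 4.20 radial 6.05 t 17.43 open 19.7
time: 17.68
tool_pos: [479.5, 88.2, 29.5]
tcp_rot: [-0.074, 0.704, -0.074, -0.702]
ft_force: [-2.4, 0.2, 8.4]
opening: 19.4
th 0.678 r 86.1 resist 6.19 radial 6.20 t 17.68 open 19.4
```

```bash
python3 -m jog '[0.0043,-0.0009,0.0073,0,0,0, 0.0049,-0.001,0.0068,0,0,0, 0.0056,-0.0012,0.0063,0,0,0, 0.0062,-0.0013,0.0057,0,0,0, 0.0067,-0.0014,0.005,0,0,0, 0.0071,-0.0015,0.0043,0,0,0, 0,0,0,0,0,0]'; python3 -c 'from h import*;lever()'
python3 -m jog '[0.0038,-0.0008,0.0018,0,0,0, 0,0,0,0,0,0]'; python3 -c 'from h import*;lever()'
python3 -m jog '[0.0038,-0.0008,0.0018,0,0,0, 0,0,0,0,0,0]'; python3 -c 'from h import*;lever()'
```

```text
time: 18.55
tool_pos: [513.5, 81.1, 63.8]
tcp_rot: [-0.074, 0.704, -0.074, -0.703]
ft_force: [1.5, 0.6, -3.9]
opening: 20.0
th 0.105 r 86.3 resist -0.66 radial -4.04 t 18.55 open 20.0
time: 18.8
tool_pos: [516.7, 80.4, 65.3]
tcp_rot: [-0.075, 0.703, -0.075, -0.703]
ft_force: [0.2, 0.7, -3.7]
opening: 20.0
th 0.063 r 86.2 resist -1.57 radial -3.35 t 18.80 open 20.0
time: 19.05
tool_pos: [520.6, 79.6, 67.0]
tcp_rot: [-0.075, 0.703, -0.074, -0.703]
ft_force: [-0.4, 0.1, -4.5]
opening: 20.0
th 0.012 r 86.1 resist -2.10 radial -3.97 t 19.05 open 20.0
```

```bash
python3 -m jog '[0.002,-0.0004,0.002,0,0,0, 0,0,0,0,0,0]'; python3 -c 'from h import*;lever()'
python3 -m jog '[0.002,-0.0004,0.002,0,0,0, 0,0,0,0,0,0]'; python3 -c 'from h import*;lever()'
```

```text
time: 19.3
tool_pos: [521.1, 79.4, 67.4]
tcp_rot: [0.074, -0.702, 0.074, 0.704]
ft_force: [0.2, 1.6, -11.4]
opening: 20.2
th 0.005 r 86.3 resist -4.47 radial -10.49 t 19.30 open 20.2
time: 19.55
tool_pos: [521.0, 79.4, 67.7]
tcp_rot: [0.074, -0.7, 0.074, 0.706]
ft_force: [-1.1, 3.4, -22.3]
opening: 19.2
th 0.005 r 86.6 resist -10.09 radial -19.94 t 19.55 open 19.2
```

```bash
python3 -m jog '[-0.0015,0.0003,-0.0027,0,0,0, 0,0,0,0,0,0]'; python3 -c 'from h import*;lever()'
python3 -m jog '[-0.0075,0.0016,-0.0036,0,0,0, -0.0071,0.0015,-0.0043,0,0,0, -0.0067,0.0014,-0.005,0,0,0, 0,0,0,0,0,0]'; python3 -c 'from h import*;lever()'
python3 -m jog '[-0.0062,0.0013,-0.0057,0,0,0, 0,0,0,0,0,0]'; python3 -c 'from h import*;lever()'
```

```text
time: 19.8
tool_pos: [521.3, 79.3, 67.6]
tcp_rot: [0.074, -0.702, 0.074, 0.704]
ft_force: [-3.9, 3.1, -15.9]
opening: 19.3
th 0.003 r 86.4 resist -10.12 radial -13.07 t 19.80 open 19.3
time: 20.3
tool_pos: [506.6, 82.6, 59.2]
tcp_rot: [-0.074, 0.708, -0.075, -0.699]
ft_force: [5.5, -0.5, -5.6]
opening: 19.7
th 0.202 r 86.0 resist 1.47 radial -7.67 t 20.30 open 19.7
time: 20.55
tool_pos: [497.3, 84.6, 52.3]
tcp_rot: [-0.074, 0.705, -0.075, -0.702]
ft_force: [-0.2, -0.5, 4.7]
opening: 19.2
th 0.339 r 86.3 resist 3.04 radial 3.60 t 20.55 open 19.2
```

```bash
python3 -m jog '[0,0,0,0,0,0, 0,0,0,0,0,0, 0,0,0,0,0,0]' -0.2; python3 -c 'from h import*;lever()'
```

```text
time: 20.92
tool_pos: [494.9, 85.1, 49.3]
tcp_rot: [0.074, -0.703, 0.074, 0.704]
ft_force: [0.9, -0.5, 0.6]
opening: 34.3
th 0.384 r 85.7 resist 1.12 radial -0.21 t 20.93 open 34.3
```

```bash
python3 -m jog '[0.003,-0.0006,0.0017,0,0,0, 0,0,0,0,0,0]'; python3 -m jog '[0,0,0,0,0,0, 0,0,0,0,0,0, 0,0,0,0,0,0]' -1 35; python3 -c 'from h import*;lever()'
python3 -m jog '[-0.003,0.0006,-0.0032,0,0,0, 0,0,0,0,0,0, 0,0,0,0,0,0]'; python3 -c 'from h import*;lever()'
python3 -m jog '[-0.0055,0.0012,-0.0063,0,0,0, 0,0,0,0,0,0, 0,0,0,0,0,0]'; python3 -c 'from h import*;lever()'
```

```text
time: 21.18
tool_pos: [498.7, 84.3, 51.5]
tcp_rot: [-0.074, 0.703, -0.074, -0.703]
ft_force: [1.3, 0.8, -0.5]
opening: 34.0
time: 21.55
tool_pos: [498.3, 84.3, 51.4]
tcp_rot: [0.074, -0.703, 0.074, 0.703]
ft_force: [-0.9, -0.1, 0.3]
opening: 19.2
th 0.337 r 84.9 resist -0.41 radial 0.79 t 21.55 open 19.2
time: 21.92
tool_pos: [494.6, 85.0, 48.0]
tcp_rot: [0.074, -0.703, 0.074, 0.704]
ft_force: [-3.6, 0.1, 3.9]
opening: 19.6
th 0.397 r 85.0 resist 0.24 radial 5.20 t 21.93 open 19.6
time: 22.3
tool_pos: [489.6, 86.1, 41.9]
tcp_rot: [0.074, -0.703, 0.074, 0.703]
ft_force: [-3.9, -1.4, 5.5]
opening: 19.6
th 0.490 r 84.6 resist 1.95 radial 6.22 t 22.30 open 19.6
```

```bash
python3 -m jog '[-0.0016,0.0003,0.0013,0,0,0, 0,0,0,0,0,0]'; python3 -c 'from h import*;lever()'
python3 -m jog '[-0.0026,0.0005,-0.0034,0,0,0, 0,0,0,0,0,0]'; python3 -c 'from h import*;lever()'
python3 -m jog '[-0.0024,0.0005,-0.0034,0,0,0, 0,0,0,0,0,0]'; python3 -c 'from h import*;lever()'
python3 -m jog '[0,0,0,0,0,0]'; python3 -c 'from h import*;lever()'
python3 -m jog '[-0.0023,0.0005,-0.0036,0,0,0, 0,0,0,0,0,0]'; python3 -c 'from h import*;lever()'
```

```text
time: 22.55
tool_pos: [491.0, 85.8, 43.3]
tcp_rot: [-0.074, 0.706, -0.074, -0.701]
ft_force: [5.5, -1.7, -4.0]
opening: 19.4
th 0.467 r 84.5 resist 0.75 radial -6.93 t 22.55 open 19.4
time: 22.8
tool_pos: [488.4, 86.4, 40.2]
tcp_rot: [-0.074, 0.706, -0.074, -0.701]
ft_force: [6.3, -2.0, -2.0]
opening: 19.1
th 0.515 r 84.5 resist 2.50 radial -6.41 t 22.80 open 19.1
time: 23.05
tool_pos: [485.2, 87.0, 36.9]
tcp_rot: [-0.075, 0.705, -0.075, -0.701]
ft_force: [5.7, -2.3, 0.3]
opening: 19.5
th 0.569 r 85.1 resist 3.69 radial -4.73 t 23.05 open 19.5
time: 23.18
tool_pos: [485.3, 87.0, 36.9]
tcp_rot: [-0.075, 0.705, -0.075, -0.701]
ft_force: [5.9, -2.0, -0.8]
opening: 20.0
th 0.568 r 85.1 resist 2.89 radial -5.46 t 23.18 open 20.0
time: 23.42
tool_pos: [482.0, 87.7, 33.2]
tcp_rot: [-0.075, 0.704, -0.075, -0.702]
ft_force: [4.2, -1.6, 3.0]
opening: 19.7
th 0.626 r 85.8 resist 4.90 radial -2.16 t 23.43 open 19.7
```

```bash
python3 -m jog '[-0.0021,0.0004,-0.0037,0,0,0, 0,0,0,0,0,0]'; python3 -c 'from h import*;lever()'
python3 -m jog '[-0.0037,0.0007,-0.0077,0,0,0, 0,0,0,0,0,0]'; python3 -c 'from h import*;lever()'
python3 -m jog '[-0.0028,0.0006,-0.0081,0,0,0, 0,0,0,0,0,0]'; python3 -c 'from h import*;lever()'
```

```text
time: 23.68
tool_pos: [479.2, 88.3, 29.5]
tcp_rot: [-0.074, 0.704, -0.074, -0.703]
ft_force: [3.4, -1.6, 5.0]
opening: 19.7
th 0.681 r 86.4 resist 6.14 radial -0.73 t 23.68 open 19.7
time: 23.92
tool_pos: [475.1, 89.1, 21.7]
tcp_rot: [-0.074, 0.703, -0.074, -0.703]
ft_force: [1.6, -1.8, 7.5]
opening: 19.8
th 0.782 r 86.7 resist 7.62 radial 1.17 t 23.93 open 19.8
time: 24.18
tool_pos: [472.2, 89.7, 13.5]
tcp_rot: [0.074, -0.703, 0.074, 0.703]
ft_force: [2.1, -1.5, 6.5]
opening: 19.2
th 0.883 r 86.6 resist 6.87 radial -0.34 t 24.18 open 19.2
```

```bash
python3 -m jog '[-0.002,0.0004,-0.0082,0,0,0, 0,0,0,0,0,0]'; python3 -c 'from h import*;lever()'
python3 -m jog '[-0.0011,0.0002,-0.0084,0,0,0, 0,0,0,0,0,0]'; python3 -c 'from h import*;lever()'
python3 -m jog '[-0.0004,0.0001,-0.0085,0,0,0, 0,0,0,0,0,0]'; python3 -c 'from h import*;lever()'
python3 -m jog '[0.0002,0,-0.0043,0,0,0, 0,0,0,0,0,0]'; python3 -c 'from h import*;lever()'
```

```text
time: 24.42
tool_pos: [470.1, 90.1, 5.2]
tcp_rot: [0.074, -0.703, 0.074, 0.703]
ft_force: [1.3, -1.4, 6.4]
opening: 19.6
th 0.982 r 86.6 resist 6.55 radial -0.25 t 24.43 open 19.6
time: 24.68
tool_pos: [468.7, 90.4, -3.5]
tcp_rot: [0.074, -0.703, 0.074, 0.704]
ft_force: [2.0, -1.7, 5.7]
opening: 19.2
th 1.084 r 86.7 resist 5.92 radial -1.69 t 24.68 open 19.2
time: 24.92
tool_pos: [468.0, 90.6, -12.4]
tcp_rot: [0.075, -0.703, 0.074, 0.704]
ft_force: [1.7, -0.7, 2.6]
opening: 19.8
th 1.186 r 86.9 resist 2.65 radial -1.85 t 24.93 open 19.8
time: 25.18
tool_pos: [467.7, 90.6, -17.0]
tcp_rot: [0.075, -0.702, 0.074, 0.704]
ft_force: [-0.3, -0.7, 2.0]
opening: 20.0
th 1.239 r 87.3 resist 2.01 radial 0.01 t 25.18 open 20.0
```

```bash
python3 -m jog '[0.0001,0,-0.0015,0,0,0, 0,0,0,0,0,0]'; python3 -c 'from h import*;lever()'
python3 -m jog '[0,0,-0.0015,0,0,0, 0,0,0,0,0,0]'; python3 -c 'from h import*;lever()'
```

```text
time: 25.42
tool_pos: [467.7, 90.6, -18.4]
tcp_rot: [0.074, -0.702, 0.074, 0.704]
ft_force: [-2.9, 0.6, 1.1]
opening: 19.8
th 1.255 r 87.4 resist 1.32 radial 2.83 t 25.43 open 19.8
time: 25.68
tool_pos: [468.0, 90.5, -19.8]
tcp_rot: [0.075, -0.702, 0.074, 0.704]
ft_force: [-3.3, 1.0, 1.2]
opening: 19.5
th 1.272 r 87.3 resist 1.53 radial 3.28 t 25.68 open 19.5
```

```bash
python3 -m jog '[0,0,-0.0015,0,0,0, 0,0,0,0,0,0]'; python3 -c 'from h import*;lever()'
python3 -m jog '[0,0,-0.0015,0,0,0, 0,0,0,0,0,0]'; python3 -c 'from h import*;lever()'
```

```text
time: 25.92
tool_pos: [468.0, 90.5, -21.3]
tcp_rot: [0.074, -0.702, 0.074, 0.704]
ft_force: [-4.0, 2.4, 1.4]
opening: 19.7
th 1.289 r 87.4 resist 1.87 radial 4.22 t 25.93 open 19.7
time: 26.18
tool_pos: [468.6, 90.4, -22.6]
tcp_rot: [0.074, -0.703, 0.074, 0.704]
ft_force: [-4.9, 0.3, -0.2]
opening: 19.7
th 1.304 r 87.0 resist 0.36 radial 4.86 t 26.18 open 19.7
```

```bash
python3 -m jog '[0,0,0,0,0,0, 0,0,0,0,0,0]'; python3 -c 'from h import*;lever()'
python3 - <<'E'
from h import *
import cv2
a=cams.snapshot("scene");b=cams.snapshot("wrist")
A=cv2.resize(a[160:240,260:340],(420,420),interpolation=2);B=b[120:400,140:420]
B=cv2.resize(B,(380,380));B=np.vstack([B,np.zeros((40,380,3),np.uint8)])
cv2.imwrite("pics/s3.png",np.hstack([A,B])[:,:,::-1])
E
```

```text
time: 26.42
tool_pos: [468.6, 90.4, -22.5]
tcp_rot: [0.074, -0.703, 0.074, 0.704]
ft_force: [-5.0, 1.5, 0.0]
opening: 19.7
th 1.303 r 86.9 resist 0.62 radial 5.20 t 26.43 open 19.7
```

View pics/s3.png

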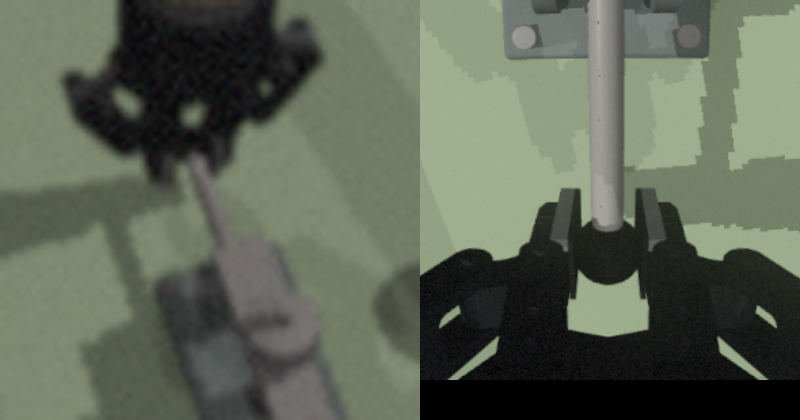

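Run:
```python
from h import *
s=manip.state()
k=280/380
for px in((140+187*k,120+250*k),(140+187*k,120+254*k)):
    o,d=ray("wrist",*px,s)
    P=np.array([551.7,73.1,44.5]);ey=np.array([.207,.978,0])
    for z in(30,33,36,39,42,45,50):
        p=o+d*(z-o[2])/d[2];q=p-P;print(z,(q@ex).round(1),(q@ey).round(1),"r",np.hypot(q@ex,q[2]).round(1),"th",(np.radians(68)-np.arctan2(q[2],-(q@ex))).round(3))
    print(o)
```

```text
30 -93.5 0.2 r 94.6 th 1.341
33 -91.5 0.2 r 92.2 th 1.312
36 -89.5 0.2 r 89.9 th 1.282
39 -87.4 0.2 r 87.6 th 1.25
42 -85.4 0.1 r 85.5 th 1.216
45 -83.4 0.1 r 83.4 th 1.181
50 -80.1 0.1 r 80.3 th 1.118
[545.44185591  74.2894025  160.16588651]
30 -95.2 0.2 r 96.3 th 1.338
33 -93.1 0.2 r 93.8 th 1.31
36 -91.1 0.2 r 91.5 th 1.28
39 -89.0 0.2 r 89.2 th 1.249
42 -87.0 0.1 r 87.0 th 1.216
45 -85.0 0.1 r 85.0 th 1.181
50 -81.5 0.1 r 81.7 th 1.119
[545.44185591  74.2894025  160.16588651]
```

Picture s3, right half, shows the ball between the pads at about (607,250) with the arm almost level. The ray gives a lever angle of about 1.2, so the pads have slid a few mm down the ball and the arm-based angle reads high. The measured peak, about 6.4 N above free, fits a correctly set nut. I'll grip harder and finish the stroke carefully.

```bash
python3 -m jog '[0,0,0,0,0,0, 0,0,0,0,0,0]' -1 70; python3 -c 'from h import*;lever()'
python3 -m jog '[0.0003,0,-0.002,0,0,0, 0,0,0,0,0,0]'; python3 -c 'from h import*;lever()'
python3 -m jog '[0,0,-0.002,0,0,0, 0,0,0,0,0,0]'; python3 -c 'from h import*;lever()'
```

```text
time: 26.78
tool_pos: [468.6, 90.3, -22.3]
tcp_rot: [0.074, -0.703, 0.075, 0.704]
ft_force: [-5.6, 0.8, 1.5]
opening: 18.5
th 1.301 r 86.9 resist 2.14 radial 5.45 t 26.77 open 18.5
time: 27.02
tool_pos: [468.6, 90.3, -24.4]
tcp_rot: [0.074, -0.703, 0.075, 0.704]
ft_force: [-6.3, 0.6, 1.0]
opening: 18.8
th 1.325 r 87.2 resist 1.85 radial 6.11 t 27.02 open 18.8
time: 27.28
tool_pos: [469.9, 90.0, -26.1]
tcp_rot: [-0.075, 0.704, -0.075, -0.703]
ft_force: [-3.3, -1.4, -0.8]
opening: 18.7
th 1.346 r 86.1 resist -0.36 radial 3.06 t 27.27 open 18.7
```

```bash
python3 -m jog '[0,0,-0.0015,0,0,0, 0,0,0,0,0,0]'; python3 -c 'from h import*;lever()'
python3 -m jog '[0,0,-0.0015,0,0,0, 0,0,0,0,0,0]'; python3 -c 'from h import*;lever()'
```

```text
time: 27.52
tool_pos: [470.0, 90.0, -27.0]
tcp_rot: [-0.075, 0.703, -0.075, -0.703]
ft_force: [-5.2, -0.9, 4.2]
opening: 18.7
th 1.357 r 86.1 resist 4.99 radial 4.13 t 27.52 open 18.7
time: 27.78
tool_pos: [470.0, 90.0, -27.4]
tcp_rot: [0.075, -0.703, 0.075, 0.703]
ft_force: [-9.8, -1.2, 13.1]
opening: 18.8
th 1.362 r 86.2 resist 14.54 radial 6.86 t 27.77 open 18.8
```

```bash
python3 -m jog '[0.001,0,0.0022,0,0,0, 0,0,0,0,0,0]'; python3 -c 'from h import*;lever()'
python3 -m jog '[0,0,0,0,0,0, 0,0,0,0,0,0, 0,0,0,0,0,0, 0,0,0,0,0,0]' 0.4;  python3 -m jog '[-0.001,0,0.04,0,0,0, -0.01,0,0.05,0,0,0, -0.02,0,0.05,0,0,0, -0.02,0,0.05,0,0,0, 0,0,0.05,0,0,0, 0,0,0,0,0,0]'
python3 - <<'E'
from h import *
import cv2,pickle
s=manip.state();b=cams.snapshot("wrist");a=cams.snapshot("scene");pickle.dump(s,open("w4.p","wb"))
cv2.imwrite("pics/w4.png",b[:,:,::-1]);cv2.imwrite("pics/s4.png",a[:,:,::-1])
E
```

```text
time: 28.02
tool_pos: [469.9, 90.1, -26.9]
tcp_rot: [0.075, -0.703, 0.075, 0.704]
ft_force: [-6.0, -0.7, 3.4]
opening: 19.0
th 1.356 r 86.3 resist 4.28 radial 5.04 t 28.02 open 19.0
time: 28.52
tool_pos: [470.8, 90.3, -26.8]
tcp_rot: [-0.074, 0.703, -0.074, -0.703]
ft_force: [-0.3, -0.3, 0.6]
opening: 60.1
time: 29.28
tool_pos: [422.3, 90.3, 218.5]
tcp_rot: [-0.075, 0.707, -0.074, -0.699]
ft_force: [0.3, -0.5, -0.8]
opening: 60.0
```

View pics/w4.png

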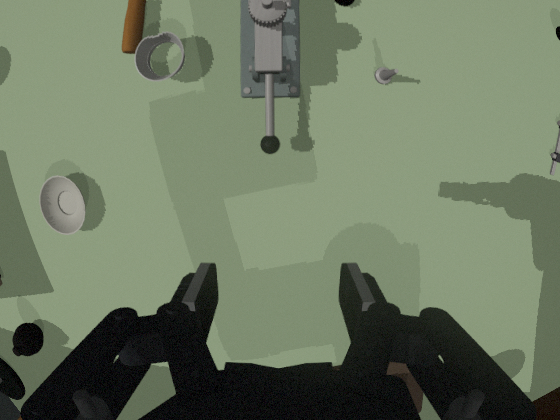

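The wrist view shows the ball at (270,145), the lever lying flat toward the robot, and the neighbours undisturbed. I'll triangulate the ball height.

Run:
```python
from h import *
import pickle,cv2
s=pickle.load(open("w4.p","rb"));P=np.array([551.7,73.1,44.5])
w=cv2.imread("pics/w4.png");sc=cv2.imread("pics/s4.png")
def blob(im,x0,x1,y0,y1,t):
    m=(im[y0:y1,x0:x1].max(2)<t).astype(np.uint8);n,l,st,c=cv2.connectedComponentsWithStats(m)
    i=1+np.argmax(st[1:,4]);return c[i]+[x0,y0],st[i]
bw,q=blob(w,255,285,130,160,60);print(bw,q)
for z in(30,36,39,42,48):
    p=plane("wrist",*bw,z,s)-P;print(z,(p@ex).round(1),np.hypot(p@ex,p[2]).round(1),(np.radians(68)-np.arctan2(p[2],-(p@ex))).round(3))
c=cams.camera_info("scene");f=210/np.tan(np.radians(c["fov_y"]/2));k=np.linalg.inv(c["world_from_camera"])@np.r_[P-85*ex+[0,0,-5.9],1]
u,v=c["cx"]-f*k[0]/k[2],c["cy"]+f*k[1]/k[2];print("expected scene px",u,v)
try:
    bs,q=blob(sc,int(u)-9,int(u)+10,int(v)-9,int(v)+10,60);print(bs,q,tri(ray("wrist",*bw,s),ray("scene",*bs)))
except Exception as e:print(e)
cv2.imwrite("pics/s4c.png",cv2.resize(sc[150:290,230:370],(700,700),interpolation=2))
```

```text
[269.64285714 144.04761905] [  6   6  18  18 252]
30 -85.5 86.7 1.355
36 -85.0 85.4 1.286
39 -84.8 84.9 1.252
42 -84.5 84.5 1.216
48 -84.0 84.1 1.145
expected scene px 295.51389993358544 187.7741694434709
[295.      187.65625] [ 6  7  7  7 32] [468.37552263  90.00792082  39.32928677]
```

View pics/s4c.png

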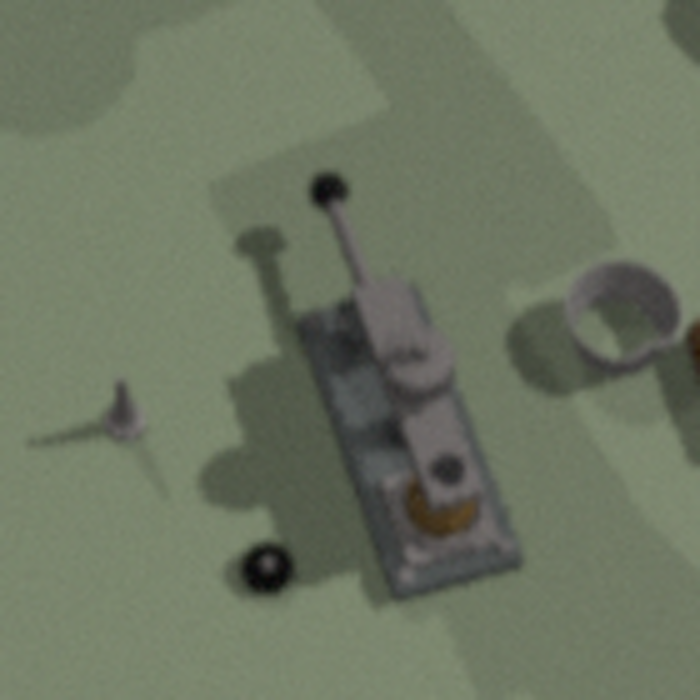

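```bash
python3 -c 'from plant import manip; print(manip.job_done())'
```

```text
the job is handed in; nothing more can be done
None
```

I tightened the knurled nut by about 2.8 rad clockwise, closed the cam lever fully, let go and handed the job in. The clamp looks correctly set, though it may be up to about 0.4 rad too tight.

**Tightness**
- **First test, before turning:** the lever resisted at most about 0.5 N above free, which puts the nut at about 3 to 3.7 rad too loose.
- **After turning:** two test swings put the firm point at about 0.58 to 0.60 rad, against a target of 0.61. The peak on closing was about 6 to 7 N above free, inside the 5 to 8 N range.
- **Best estimate:** the nut is right to about 0.2 rad too tight.

**Last checks**
- **Lever:** it hit a hard stop and stayed closed after I let go. Two cameras put the ball 39 mm above the desk, which is about 1.25 rad, or fully closed.
- **Surroundings:** the self-timer is in its seat, and the bystanders in the final pictures look undisturbed. The gripper is well clear.
- **Time:** about 29 s of the 72 s, with all wrist forces I read at about 23 N or below.

**What disagreed**
- **Finger length:** the fingertips ended about 35 mm short of the reported TCP, so my first grasp closed on nothing above the ball. I corrected the height by eye and by feel.
- **Lever angle:** the pads crept about 8 mm along the ball under load, so the angle from the arm read about 0.1 rad high at the end. I estimate the effect at the firm point was under about 0.05 rad, which is why the tightness is uncertain.

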